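Close the hardware carton and hold the inspection stamp in its printed frame

ROBOT

A 6-joint arm with a two-finger parallel gripper is mounted at the origin on the work surface. World frame = base frame: x ahead of the robot, y to its left, z up, the work surface at z = 0. Lengths are in m, angles in rad, forces in N, time in s.
With the tool pointing down it reaches from about 0.275 to 0.85 m from the base axis. Payload 19 kg.
Tool frame: the origin (TCP) lies between the finger pads; the fingertips stand 8 mm ahead of it and the grasp point (between the pads) lies 11 mm behind it; z points along the fingers, y is the line along which they close (so a half turn about z gives the same grasp; the last joint's range is limited). The gripper opens to 85 mm and grips with 20 to 120 N. Pads are 22 mm wide; open, the fingers measure 114 mm over their backs; the gripper's body (76 mm by 85 mm) begins 54 mm behind the grasp point. The pads swing forward as they close: fully open they stand 13 mm farther back than shut.
Start: joints at [-1.311, 0.15, 1.437, -0, 1.554, -0.134], TCP at [0.221, -0.531, 0.239] pointing down, gripper open.
Joint ranges: [-2.8, 2.8], [-0.68, 2.1], [0.12, 2.68], [-1.39, 4.53], [0.16, 2.79], [-2.81, 2.81]. Speed limits (rad/s): [1.89, 1.89, 2.22, 3.01, 3.01, 3.01].

INTERFACE

Orientations are given as a rotation vector (axis times angle).
In Python, from bench import robot, vision gives the robot as it stands.
- The arm moves only by the shell command python3 -m inch 'ROWS' [FORCE]. ROWS is JSON, a list that holds one entry, the list of rows, each a list of 7 numbers: the finger opening in cm, from 0 to 8.54, then the shift along the tool's x, y, z in cm, then the turn, a rotation vector about the tool's x, y, z in degrees. In form: [[[hand, dx, dy, dz, rx, ry, rz], ...]]. A call has exactly 8 rows; each row shifts and turns the commanded pose from where the row before left it, along the tool's axes as they then stand; what a row does not reach is not made up. A row lasts 1/12 s, in which the tool goes at most 41.7 mm and 7.16 degrees, less where a joint would pass 70% of its speed; a pose out of reach is approached as far as the arm can. A call is refused whole if a number of a shift passes 4.17 or a number of a turn 7.16, either way. A call with a gripper value outside its range is refused whole. The fingers move at their own pace and stop on an object; FORCE is the grip in N (left out, the last holds). Time passes only in rows, so rows that do not move let the fingers close, or fill a call up. It gives the time, the measured TCP pose, the force, the opening and the grip force at its end, in the units of the state.
- robot.read_state(): the state, without advancing time (a new reading comes with each control period).
- vision.read_camera(name): name is "scene" or "top" or "wrist"; returns the picture (400x640x3 uint8, red, green, blue); there is no depth.
- vision.camera_model(name): a dict with "fx", "fy", "cx", "cy" (pixels), "eye" and "rotation" of the camera in the world. Camera axes: x right, y down, z forward; pixel columns grow to the right and rows downward; lengths in m; the calibration is good to about 2 mm. A picture is of the moment at which its call begins: read the wrist's pose just before it. camera_model takes no time and is no camera call; for the wrist camera it gives the pose at the moment of the call.
- robot.sign_off(): hands the job in; it is judged then, once.
The state is a dict: "t": time; "qpos": joint angles; "joint_vel": joint speeds; "joint_efforts": joint torques, N m; "position": TCP position; "ee_rot": TCP orientation; "ft_force": force on the tool from outside, world axes, zero at the start; "ft_torque": the same for the moment, N m; "gripper_width": finger opening in m; "finger_force": force on a finger pad.
Only numpy, scipy, OpenCV 4.12 (cv2) and the standard library are available. Lean on these libraries where they do the work, as an engineer would, in place of code of your own. Each camera call takes 0.05 s, during which the arm holds its last target. There are 200 camera calls.

TASK

Close the carton: fold the plain inner flap fully down first, then fold the outer flap, the one with the red printed frame, fully down over it. Then lift the green-handled stamp off its pad and press it, upright and with its long side along the long side of the frame, onto the carton centred inside the red frame: a light press that pushes its sprung red foot about half way in, not bottomed. Finish while still gripping the stamp and holding it pressed like that; leave the other things on the bench where they are.

Things in the scene. Friction and masses are not known exactly. Their poses are not given: they have to be found in the camera images.
- carton: Brown cardboard box that does not move, 200 (its x) x 240 (its y) x 110 mm high, walls 4 mm; origin at the centre of its underside, z up. Its short end flaps are already folded in. Two flaps, 4 mm thick, start nearly upright, leaning a little inward; they stay at any angle and a 2 N push moves them. Closed, the inner lies at z 110 to 114 mm, the outer over it at z 114 to 118 mm.
- inner_flap (a joint): Angle of the plain inner flap (194 mm wide, 130 mm from hinge to free edge), rad: 0 = closed, level; 1.57 = upright; range 0 to 1.75; starts at 1.2 to 1.5. Its hinge line is the top of the carton's -y wall: carton y = -120 mm, z = 110 mm, parallel to carton x.
- outer_flap (a joint): Angle of the outer flap with the red frame (200 mm wide, 150 mm from hinge to free edge), rad: 0 = closed, level; 1.57 = upright; range 0 to 1.75; starts at 1.2 to 1.5. Its hinge line is the top of the carton's +y wall: carton y = +120 mm, z = 114 mm, parallel to carton x.
- inner_edge (a point): Middle of the inner flap's free edge, on its outer (when closed, upper) face. Axes of the flap: x along the hinge; y from the hinge to the free edge; z out of the face, up when closed.
- outer_edge (a point): Middle of the outer flap's free edge, on its outer (when closed, upper) face. Axes of the flap: x along the hinge, y from the free edge back to the hinge, z out of the face, up when closed.
- mark (a point): Centre of the red printed frame, on the outer (when closed, upper) face of the outer flap, 110 mm from its hinge line, midway along the hinge. The frame is 50 x 36 mm inside its 4 mm wide lines, long side along the flap's x (the hinge). Same axes as outer_edge.
- pad: Flat blue stamp pad with a grey top, fixed to the bench, 110 x 80 x 12 mm; origin at the centre of its underside.
- stamp: Hand stamp, 112 mm high, about 0.16 kg, loose, upright on the pad. Origin: centre of its underside, foot out; z up the handle. From below: red and black foot 40 x 26 x 12 mm (x, y, z), a 14 mm gap with a steel stem, white housing 40 x 26 mm at z 26 to 50 mm, green handle 30 (x) x 20 (y) mm at z 50 to 112 mm, to be gripped across its 20 mm (y) sides.
- stamp_foot (a joint): How far the sprung foot is pushed into the stamp, m: 0 = fully out, 0.012 = bottomed. The force on the foot is about 3.2 N to start it moving, plus 0.8 N per mm (8 N half way in, at 6 mm).
- stamp_face (a point): Centre of the underside (the rubber face, 40 x 26 mm) of the stamp's foot; axes as the stamp's.
- bottle: Bystander: green bottle, 64 mm across, 200 mm high; origin at the centre of its underside. Leave it.
- spray_can: Bystander: red can, 52 mm across, 150 mm high; origin at the centre of its underside. Leave it.
- screwdriver: Bystander: screwdriver lying on the bench. Leave it.
- hammer: Bystander: hammer lying on the bench. Leave it.
- tape_roll: Bystander: paper tape roll lying flat, 100 mm across, 48 mm high; origin at the centre of its underside. Leave it.
- parts_box: Bystander: open cardboard box of screws, 130 x 100 x 50 mm; origin at the centre of its underside. Leave it.
Things that resemble listed ones, but are neither listed nor needed, are in the scene too. There is more than one size of the stamp; the one meant has the size given above.

How it is judged:
By the outcome, as a careful person would: the job done as asked, in the order asked, and still so for the second after the job is handed in, while the arm keeps its last pose, push and grip.
It also fails if it takes over 67 s, if anything falls off the work surface, if the arm or the gripper's body presses on something with over 40 N, if the wrist force passes 120 N, or if a joint passes its speed limit or range.

## Working session

There is one attempt and no reset: what is moved stays moved. The work goes in short steps, Python scripts to look and compute and a shell command to move; the robot and the scene stay as the last step left them, time stands still between calls to the robot, and variables do not carry over. Pictures are saved under pics/ and viewed, at most 10 in all, crops included, and the job is handed in when it is done.

```bash
ls; mkdir -p pics
python3 - <<'E'
from bench import robot, vision
import cv2,numpy as np
a=vision.read_camera("scene");b=vision.read_camera("top")
cv2.imwrite("pics/s.png",a[:,:,::-1]);cv2.imwrite("pics/t.png",b[:,:,::-1])
for n in("scene","top","wrist"):
  print(n,vision.camera_model(n))
print(robot.read_state())
E
```

```text
pics
scene {'fx': 402.2979579199498, 'fy': 402.2979579199498, 'cx': 315.75973045392726, 'cy': 206.67227579718016, 'eye': array([1.31815847, 0.47295855, 0.9430467 ]), 'rotation': array([-1.2234755 , -2.26611072,  0.96037949])}
top {'fx': 420.2194343091164, 'fy': 420.2194343091164, 'cx': 326.0798980799418, 'cy': 193.90246547189207, 'eye': array([ 0.40038009, -0.02658049,  1.40382037]), 'rotation': array([-2.13938092,  2.16404434, -0.12947769])}
wrist {'fx': 335.26067526018153, 'fy': 335.26067526018153, 'cx': 319.2800356712419, 'cy': 201.13376198058663, 'eye': array([ 0.28393036, -0.50537464,  0.37339788]), 'rotation': array([ 2.42112337, -1.61535841, -0.21959372])}
{'t': 0.1, 'qpos': array([-1.31096960e+00,  1.50912520e-01,  1.43793331e+00, -8.36433790e-06,
        1.55377241e+00, -1.33983076e-01]), 'joint_vel': array([ 4.65124960e-04, -1.86979822e-03,  8.83660202e-04,  1.19655885e-04,
        1.20512293e-06, -2.58679527e-04]), 'joint_efforts': array([ 3.25749417e-03, -7.14381266e+01, -5.71796393e+01, -4.28217845e-04,
        7.05324710e-03,  5.56007285e-05]), 'position': array([ 0.22056993, -0.53079827,  0.23876595]), 'ee_rot': array([-3.07988367e+00, -6.14405504e-01,  1.14372552e-04]), 'ft_force': array([ 0.23192013,  0.54692886, -0.19342935]), 'ft_torque': array([-0.05643645, -0.0149439 , -0.03516686]), 'finger_force': 0.0, 'gripper_width': 0.08515565174606529}
```

View pics/s.png

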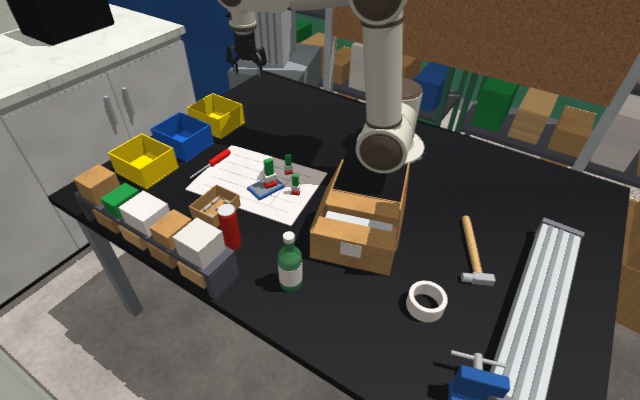

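View pics/t.png

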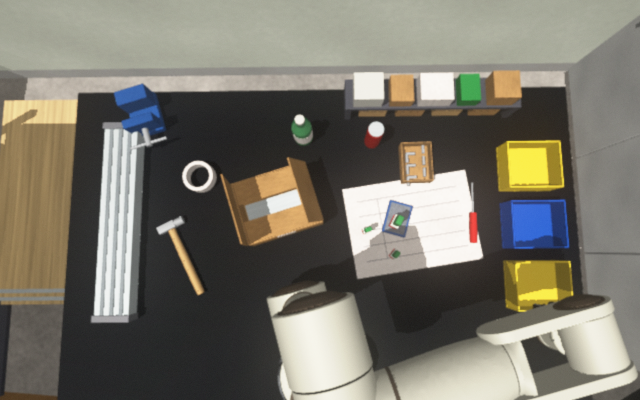

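Run:
```python
import cv2,numpy as np
s=cv2.imread("pics/s.png");t=cv2.imread("pics/t.png")
f=dict(interpolation=cv2.INTER_CUBIC)
A=cv2.resize(s[140:280,240:420],(514,400),**f);B=cv2.resize(t[145:270,200:420],None,fx=2.4,fy=2.4,**f)
C=np.zeros((600,800,3),np.uint8)
A=cv2.resize(s[150:275,230:420],(456,300));C[:300,:456]=A;C[300:600,:528]=B[:300]
C[:300,456:800]=cv2.resize(s[145:205,250:318],(344,300),**f)
cv2.imwrite("pics/c.png",C)
```

```text
(no output)
```

View pics/c.png

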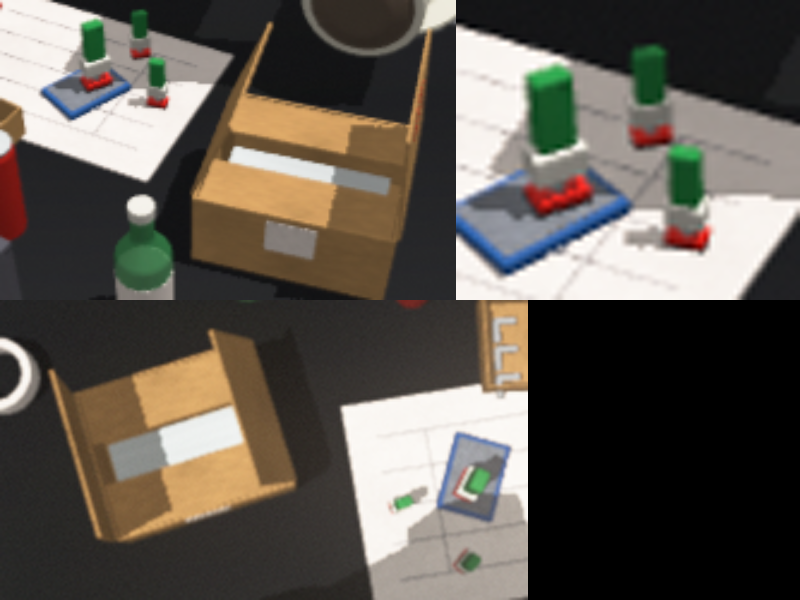

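```bash
cat > h.py <<'E'
import numpy as np,cv2
from bench import robot,vision
from scipy.spatial.transform import Rotation as R
def ray(m,p):
    d=R.from_rotvec(m["rotation"]).as_matrix()@np.array([(p[0]-m["cx"])/m["fx"],(p[1]-m["cy"])/m["fy"],1])
    return np.array(m["eye"]),d
def onz(m,p,z):
    e,d=ray(m,p); return e+d*(z-e[2])/d[2]
def two(m1,p1,m2,p2):
    a,u=ray(m1,p1);b,v=ray(m2,p2)
    s=np.linalg.lstsq(np.c_[u,-v],b-a,rcond=None)[0]
    P,Q=a+u*s[0],b+v*s[1]; return (P+Q)/2,np.linalg.norm(P-Q)
def proj(m,X):
    c=R.from_rotvec(m["rotation"]).as_matrix().T@(np.array(X)-m["eye"])
    return np.array([m["fx"]*c[0]/c[2]+m["cx"],m["fy"]*c[1]/c[2]+m["cy"]])
def snap(n,f):
    m=vision.camera_model(n);a=vision.read_camera(n);cv2.imwrite(f,a[:,:,::-1]);return m,a
E
python3 - <<'E'
from h import *
np.set_printoptions(precision=3,suppress=True)
S,T=vision.camera_model("scene"),vision.camera_model("top")
c=lambda x,y:(x/2.4+200,(y-300)/2.4+145)
d=lambda x,y:(x/2.4+230,y/2.4+150)
e=lambda x,y:(x/5.06+250,y/5+145)
print("handle top",two(T,c(482,478),S,e(550,70)))
print("others",two(T,c(405,502),S,e(685,150)),two(T,c(468,562),S,e(650,50)))
print("R flap edge far",two(T,c(211,331),S,d(193,192)),"?")
for n,p,q in[("pad corners",(455,433),0),("",(510,447),0),("",(490,520),0),("",(437,507),0)]:print(n,onz(T,c(*p),.012))
print("front-bot right corner +x",[onz(S,d(*p),0) for p in((192,255),(382,300))],"top",[onz(S,d(*p),.11) for p in((192,197),(397,240))])
print("T hinge near",[onz(T,c(*p),.11) for p in((118,540),(296,487),(78,395))])
s=cv2.imread("pics/s.png").astype(int);hsv=cv2.cvtColor(s.astype(np.uint8),cv2.COLOR_BGR2HSV)
for y in range(165,240,5):print(y,[tuple(s[y,x][::-1]) for x in range(396,412,2)])
# flap px
E
```

```text
handle top (array([ 0.435, -0.087,  0.219]), np.float64(0.2899362084655316))
others (array([ 0.415, -0.001,  0.173]), np.float64(0.2893743918115696)) (array([ 0.341, -0.067,  0.184]), np.float64(0.3000980839157623))
R flap edge far (array([0.683, 0.082, 0.147]), np.float64(0.03532130032879408)) ?
pad corners [ 0.555 -0.228  0.012]
 [ 0.535 -0.303  0.012]
 [ 0.434 -0.272  0.012]
 [ 0.453 -0.2    0.012]
front-bot right corner +x [array([0.668, 0.051, 0.   ]), array([0.599, 0.28 , 0.   ])] top [array([0.671, 0.052, 0.11 ]), array([0.597, 0.281, 0.11 ])]
T hinge near [array([0.412, 0.22 , 0.11 ]), array([ 0.477, -0.008,  0.11 ]), array([0.6  , 0.274, 0.11 ])]
165 [(np.int64(50), np.int64(43), np.int64(37)), (np.int64(104), np.int64(99), np.int64(92)), (np.int64(115), np.int64(112), np.int64(103)), (np.int64(87), np.int64(84), np.int64(79)), (np.int64(46), np.int64(46), np.int64(49)), (np.int64(41), np.int64(42), np.int64(45)), (np.int64(194), np.int64(147), np.int64(92)), (np.int64(41), np.int64(39), np.int64(38))]
170 [(np.int64(61), np.int64(60), np.int64(57)), (np.int64(35), np.int64(
[... 4265 characters left out ...]
2), np.int64(86), np.int64(53)), (np.int64(109), np.int64(84), np.int64(52)), (np.int64(85), np.int64(68), np.int64(49)), (np.int64(36), np.int64(36), np.int64(39)), (np.int64(35), np.int64(36), np.int64(39)), (np.int64(36), np.int64(36), np.int64(39)), (np.int64(36), np.int64(37), np.int64(39)), (np.int64(36), np.int64(36), np.int64(39))]
235 [(np.int64(107), np.int64(82), np.int64(51)), (np.int64(117), np.int64(88), np.int64(55)), (np.int64(46), np.int64(43), np.int64(41)), (np.int64(38), np.int64(38), np.int64(40)), (np.int64(37), np.int64(37), np.int64(39)), (np.int64(37), np.int64(37), np.int64(39)), (np.int64(37), np.int64(38), np.int64(39)), (np.int64(36), np.int64(37), np.int64(39))]
```

Run:
```python
from h import *
np.set_printoptions(precision=3,suppress=True)
S,T=vision.camera_model("scene"),vision.camera_model("top")
s=cv2.imread("pics/s.png");t=cv2.imread("pics/t.png")
def greens(im,x0,y0,x1,y1):
    h=cv2.cvtColor(im,cv2.COLOR_BGR2HSV);m=cv2.inRange(h,(50,110,40),(80,255,255));k=np.zeros_like(m);k[y0:y1,x0:x1]=m[y0:y1,x0:x1]
    n,l,st,ce=cv2.connectedComponentsWithStats(k)
    return [(i and st[i],ce[i],cv2.minAreaRect(np.argwhere(l==i)[:,::-1].astype(np.float32))) for i in range(1,n) if st[i][4]>8]
for g in greens(s,250,145,320,205):print("S",g)
for g in greens(t,350,190,430,270):print("T",g)
e=lambda x,y:((x-456)/5.06+250,y/5+145)
# handle bottom/top, ends
print(two(T,(399,220),S,e(553,108)))
```

```text
S (array([284, 154,   8,  12,  74], dtype=int32), array([287.878, 158.865]), ((287.5, 159.5), (11.0, 7.0), 90.0))
S (array([264, 158,  10,  18, 126], dtype=int32), array([268.5  , 166.373]), ((268.541015625, 166.4508056640625), (16.74911117553711, 8.0576810836792), 84.80557250976562))
S (array([292, 174,   7,  12,  61], dtype=int32), array([294.951, 179.738]), ((295.05487060546875, 179.493896484375), (11.374448776245117, 5.300714015960693), 83.6598129272461))
T (array([396, 216,   7,   9,  43], dtype=int32), array([399.186, 219.86 ]), ((399.300048828125, 219.9000244140625), (4.919349670410156, 8.497057914733887), 26.56505012512207))
T (array([366, 228,   5,   3,  13], dtype=int32), array([368., 229.]), ((368.0, 229.0), (2.0, 4.0), 90.0))
(array([ 0.483, -0.242,  0.094]), np.float64(0.004342096323072709))
```

```bash
python3 -m inch '[[[0,3.3,-2.1,-1.2,0,0,0],[0,3.3,-2.1,-1.2,0,0,0],[0,3.3,-2.1,-1.2,0,0,0],[0,3.3,-2.1,-1.2,0,0,0],[0,3.3,-2.1,-1.2,0,0,0],[0,3.3,-2.1,-1.2,0,0,0],[0,3.3,-2.1,-1.2,0,0,0],[0,3.3,-2.1,-1.2,0,0,5.9]]]' 40
python3 - <<'E'
from h import *
np.set_printoptions(precision=3,suppress=True)
m,a=snap("wrist","pics/w1.png");print(m["eye"],R.from_rotvec(m["rotation"]).as_matrix())
st=robot.read_state();print(st["position"],R.from_rotvec(st["ee_rot"]).as_matrix())
E
```

```text
t: 0.77
position: [0.3997, -0.2739, 0.3354]
ee_rot: [-3.107, -0.465, -0.0]
ft_force: [1.3, -0.0, 0.3]
gripper_width: -0.0001
finger_force: 0.0
[ 0.465 -0.254  0.47 ] [[ 0.293 -0.922 -0.254]
 [-0.956 -0.282 -0.078]
 [-0.     0.266 -0.964]]
[ 0.403 -0.27   0.338] [[ 0.961  0.276  0.004]
 [ 0.276 -0.961 -0.   ]
 [ 0.004  0.001 -1.   ]]
```

View pics/w1.png

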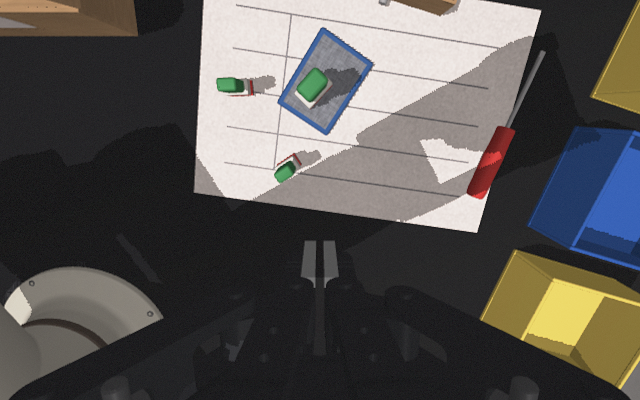

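```bash
python3 - <<'E'
from h import *
np.set_printoptions(precision=4,suppress=True)
a=cv2.imread("pics/w1.png");m=vision.camera_model("wrist")
h=cv2.cvtColor(a,cv2.COLOR_BGR2HSV);k=cv2.inRange(h,(50,110,30),(80,255,255));k[:,:295]=0;k[120:]=0;k[:,340:]=0
r=cv2.minAreaRect(np.argwhere(k>0)[:,::-1].astype(np.float32));b=cv2.boxPoints(r);print(r)
P=np.array([onz(m,p,.122) for p in b]);print(P);print(P.mean(0))
for i in range(2):
  d=P[i+1]-P[i];print(np.linalg.norm(d),np.degrees(np.arctan2(d[1],d[0])))
T,t=vision.camera_model("top"),None
print(two(T,(399.2,219.9),m,r[0]))
E
python3 -m inch '[[[0,0,-4,0,0,0,0],[0,1.5,-3.6,0,0,0,0],[0,1.5,-3.6,0,0,0,0],[0,1.5,-3.6,0,0,0,0],[0,0,0,0,0,0,0],[0,0,0,0,0,0,0],[0,0,0,0,0,0,0],[0,0,0,0,0,0,0]]]'
python3 - <<'E'
from h import *
np.set_printoptions(precision=3,suppress=True)
m,a=snap("wrist","pics/w2.png");np.save("w2.npy",m,allow_pickle=True);print(m["eye"],robot.read_state()["position"])
E
```

```text
((312.28619384765625, 84.36552429199219), (20.84441566467285, 30.228557586669922), 41.6335334777832)
[[ 0.4811 -0.2225  0.122 ]
 [ 0.5068 -0.236   0.122 ]
 [ 0.4988 -0.2542  0.122 ]
 [ 0.4727 -0.2409  0.122 ]]
[ 0.4899 -0.2384  0.122 ]
0.028999276698279473 -27.671774939192076
0.01995305832183005 -113.76917874485314
(array([ 0.486 , -0.2387,  0.1273]), np.float64(0.00729769998064142))
t: 1.48
position: [0.3991, -0.122, 0.3346]
ee_rot: [-3.107, -0.46, 0.001]
ft_force: [-0.2, -0.1, -0.6]
gripper_width: 0.0
finger_force: 0.0
[ 0.465 -0.103  0.469] [ 0.399 -0.122  0.335]
```

View pics/w2.png

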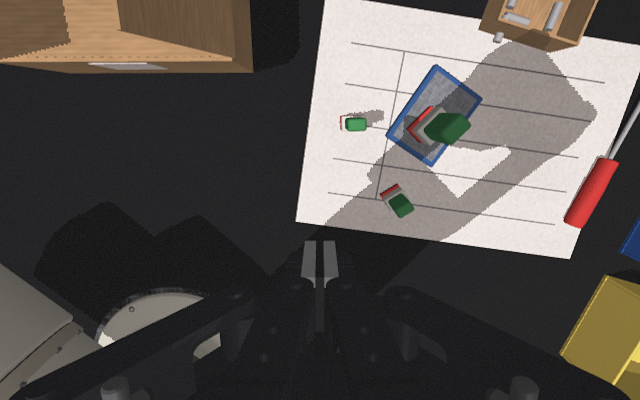

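```bash
python3 -m inch '[[[0,2.6,-0.55,1.5,0,0,0],[0,2.6,-0.55,1.5,0,0,0],[0,2.6,-0.55,1.5,0,0,0],[0,2.6,-0.55,1.5,0,0,0],[0,2.6,-0.55,1.5,0,0,0],[0,2.6,-0.55,1.5,0,0,0],[0,2.6,-0.55,1.5,0,0,0],[0,2.6,-0.55,1.5,0,0,0]]]' 
python3 -m inch '[[[0,0,-2.4,0,0,0,0],[0,0,-2.3,0,0,0,0],[0,0,-1.7,0.5,0,0,0],[0,0,-1.6,0.6,0,0,0],[0,0,-1.4,1.1,0,0,0],[0,0,-1.3,1.2,0,0,0],[0,0,-0.9,1.5,0,0,0],[0,0,-0.8,1.5,0,0,0]]]'
python3 -m inch '[[[0,0,-0.1,0.8,0,0,0],[0,0,-0.1,0.8,0,0,0],[0,0,-0.1,0.6,0,0,0],[0,0,-0.1,0.4,0,0,0],[0,0,-0.1,0.3,0,0,0],[0,0,0,0,0,0,0],[0,0,0,0,0,0,0],[0,0,0,0,0,0,0]]]'
python3 - <<'E'
from h import *
m,a=snap("wrist","pics/w3.png");m2,b=snap("scene","pics/s3.png")
cv2.imwrite("pics/c3.png",np.vstack([cv2.resize(a,(480,300))[:,:,::-1],cv2.resize(b[140:280,240:460],(480,300))[:,:,::-1]]))
E
```

```text
t: 2.2
position: [0.5865, -0.0192, 0.2135]
ee_rot: [-3.108, -0.459, 0.001]
ft_force: [0.7, -1.5, 0.7]
gripper_width: -0.0001
finger_force: 0.0
t: 2.87
position: [0.549, 0.1003, 0.1494]
ee_rot: [-3.107, -0.461, 0.0]
ft_force: [0.8, -1.1, 0.6]
gripper_width: -0.0
finger_force: 0.6
t: 3.53
position: [0.548, 0.1047, 0.1221]
ee_rot: [-3.107, -0.461, -0.001]
ft_force: [0.3, 0.4, -0.1]
gripper_width: 0.0003
finger_force: 0.0
```

View pics/c3.png

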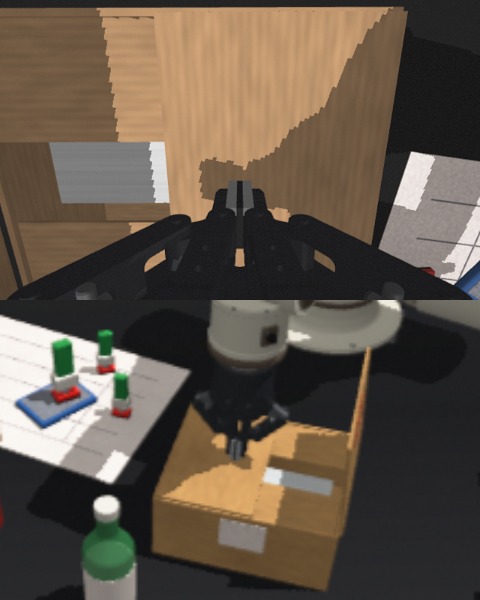

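```bash
python3 -m inch '[[[0,0,0,0.1,0,0,0],[0,0,0,0.1,0,0,0],[0,0,0,0,0,0,0],[0,0,0,0,0,0,0],[0,0,0,0,0,0,0],[0,0,0,0,0,0,0],[0,0,0,0,0,0,0],[0,0,0,0,0,0,0]]]'
python3 -m inch '[[[0,0,0,0.1,0,0,0],[0,0,0,0.1,0,0,0],[0,0,0,0,0,0,0],[0,0,0,0,0,0,0],[0,0,0,0,0,0,0],[0,0,0,0,0,0,0],[0,0,0,0,0,0,0],[0,0,0,0,0,0,0]]]'
```

```text
t: 4.3
position: [0.5482, 0.1048, 0.1216]
ee_rot: [3.107, 0.462, 0.003]
ft_force: [-7.3, -2.3, 20.7]
gripper_width: 0.0002
finger_force: 10.7
t: 4.97
position: [0.5484, 0.1048, 0.1211]
ee_rot: [3.107, 0.462, 0.005]
ft_force: [-15.2, -3.2, 41.3]
gripper_width: 0.0003
finger_force: 20.6
```

```bash
python3 -m inch '[[[0,0,0,-4.1,0,0,0],[0,0,0,-4.1,0,0,0],[0,0,0,-4.1,0,0,0],[0,0,0,-4.1,0,0,0],[0,0,0,-4.1,0,0,0],[0,0,-3.5,0,0,0,0],[0,0,-3.5,0,0,0,0],[0,0,-3.5,0,0,0,0]]]'
python3 -m inch '[[[0,0,-3.5,0,0,0,0],[0,0,-3.5,0,0,0,0],[0,0,-3.5,0,0,0,0],[0,0,0,1.7,0,0,0],[0,0,0,1.7,0,0,0],[0,0,0,1.7,0,0,0],[0,0,0,1.7,0,0,0],[0,0,0,1.4,0,0,0]]]'
```

```text
t: 5.63
position: [0.517, 0.2061, 0.3235]
ee_rot: [-3.107, -0.459, -0.002]
ft_force: [1.1, 0.5, -1.4]
gripper_width: -0.0
finger_force: 0.0
t: 6.3
position: [0.4864, 0.3058, 0.2395]
ee_rot: [3.107, 0.462, -0.001]
ft_force: [0.4, 1.2, -0.6]
gripper_width: -0.0003
finger_force: 0.0
```

```bash
python3 -m inch '[[[0,0,3.0,0,0,0,0],[0,0,2.8,0,0,0,0],[0,0,1.9,0.5,0,0,0],[0,0,1.9,0.7,0,0,0],[0,0,1.5,1.2,0,0,0],[0,0,1.6,1.4,0,0,0],[0,0,1.2,1.7,0,0,0],[0,0,1.0,1.7,0,0,0]]]'
python3 -m inch '[[[0,0,0.2,1.0,0,0,0],[0,0,0.2,1.0,0,0,0],[0,0,0.1,0.8,0,0,0],[0,0,0.1,0.8,0,0,0],[0,0,0.1,0.5,0,0,0],[0,0,0,0.2,0,0,0],[0,0,0,0,0,0,0],[0,0,0,0,0,0,0]]]'
```

```text
t: 6.97
position: [0.5305, 0.1622, 0.1684]
ee_rot: [-3.108, -0.461, -0.001]
ft_force: [0.1, 0.3, 1.5]
gripper_width: -0.0003
finger_force: 0.5
t: 7.63
position: [0.5322, 0.1568, 0.1262]
ee_rot: [-3.107, -0.462, -0.001]
ft_force: [-0.4, -1.2, -0.0]
gripper_width: -0.0006
finger_force: 0.0
```

```bash
python3 -m inch '[[[0,0,0,0.1,0,0,0],[0,0,0,0.1,0,0,0],[0,0,0,0.1,0,0,0],[0,0,0,0,0,0,0],[0,0,0,0,0,0,0],[0,0,0,0,0,0,0],[0,0,0,0,0,0,0],[0,0,0,0,0,0,0]]]'
python3 -m inch '[[[0,0,0,-4.1,0,0,0],[0,0,0,-4.1,0,0,0],[0,0,0,-4.1,0,0,0],[0,0,0,-4.1,0,0,0],[0,-3,0,-3,0,0,0],[0,-3,0,0,0,0,0],[0,0,0,0,0,0,0],[0,0,0,0,0,0,0]]]'
python3 - <<'E'
from h import *
m,a=snap("wrist","pics/w4.png");np.save("w4.npy",m,allow_pickle=True)
E
```

```text
t: 8.3
position: [0.5325, 0.1569, 0.1254]
ee_rot: [-3.107, -0.462, -0.004]
ft_force: [-12.8, -1.4, 31.6]
gripper_width: 0.0001
finger_force: 15.4
t: 8.97
position: [0.4746, 0.1392, 0.3173]
ee_rot: [-3.107, -0.462, -0.004]
ft_force: [0.9, 0.2, 0.3]
gripper_width: -0.0001
finger_force: 0.0
```

View pics/w4.png

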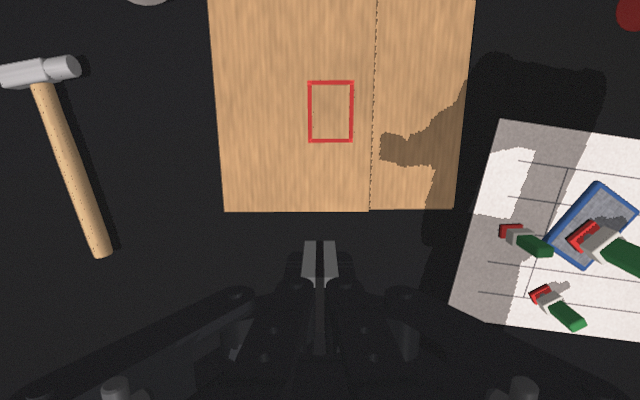

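Run:
```python
from h import *
np.set_printoptions(precision=4,suppress=True)
def red(a,box):
    h=cv2.cvtColor(a,cv2.COLOR_RGB2HSV);k=cv2.inRange(h,(0,140,80),(7,255,255))|cv2.inRange(h,(173,140,80),(180,255,255))
    x0,y0,x1,y1=box;q=np.zeros_like(k);q[y0:y1,x0:x1]=k[y0:y1,x0:x1]
    c=max(cv2.findContours(q,cv2.RETR_EXTERNAL,cv2.CHAIN_APPROX_NONE)[0],key=lambda c:cv2.contourArea(c))
    ap=cv2.convexHull(c);return cv2.approxPolyN(ap,4)[0].astype(float) if hasattr(cv2,'approxPolyN') else None
w=np.load("w4.npy",allow_pickle=True).item();a=cv2.imread("pics/w4.png")[:,:,::-1].copy()
cs={"w":(w,red(a,(280,60,380,160)))}
def box(m):
    p=proj(m,[.526,.146,.118]);return [int(p[0]-30),int(p[1]-30),int(p[0]+30),int(p[1]+30)]
for n in("scene","top"):
    m,b=snap(n,f"pics/{n}5.png");cs[n]=(m,red(b,box(m)))
C={}
for n,(m,p) in cs.items():
    P=np.array([onz(m,q,.118) for q in p]);C[n]=(m,p.mean(0));print(n,p.tolist(),P.mean(0)[:2])
    for i in range(3):d=P[i+1]-P[i];print("  ",np.linalg.norm(d),np.degrees(np.arctan2(d[1],d[0])))
print(two(*C["w"],*C["scene"]),two(*C["w"],*C["top"]),two(*C["top"],*C["scene"]))
print(robot.read_state()["position"])
# carton flap edges in wrist
```

```text
Traceback (most recent call last):
ValueError: max() iterable argument is empty
```

```bash
cat > red.py <<'E'
from h import *
np.set_printoptions(precision=4,suppress=True)
def red(a,box):
    h=cv2.cvtColor(a,cv2.COLOR_RGB2HSV);k=cv2.inRange(h,(0,120,60),(9,255,255))|cv2.inRange(h,(172,120,60),(180,255,255))
    x0,y0,x1,y1=box;q=np.zeros_like(k);q[y0:y1,x0:x1]=k[y0:y1,x0:x1]
    c=cv2.findNonZero(q)
    return None if c is None else cv2.approxPolyN(cv2.convexHull(c),4)[0].astype(float)
E
python3 - <<'E'
from red import *
w=np.load("w4.npy",allow_pickle=True).item();a=cv2.imread("pics/w4.png")[:,:,::-1].copy()
C={}
for n in("w","scene","top"):
    if n=="w":m=w;p=red(a,(280,60,380,160))
    else:
        m,b=snap(n,f"pics/{n}5.png");u=proj(m,[.53,.14,.118]).astype(int);print(n,u);p=red(b,(u[0]-28,u[1]-28,u[0]+28,u[1]+28))
    if p is None:continue
    P=np.array([onz(m,q,.118) for q in p]);C[n]=(m,p.mean(0));print(n,p.tolist(),P.mean(0)[:2])
    for i in range(3):d=P[i+1]-P[i];print("  ",np.linalg.norm(d),np.degrees(np.arctan2(d[1],d[0])))
    if n!="w":print(two(*C["w"],*C[n]))
E
```

```text
w [[353.0, 142.0], [308.0, 142.0], [306.0, 80.0], [354.0, 80.0]] [0.541  0.1476]
   0.044349470653764544 106.91142971554076
   0.057666948520909186 18.273714609026506
   0.04513126726849082 -73.08553366849388
scene [361 213]
scene [[368.0, 224.0], [353.0, 221.0], [356.0, 207.0], [371.0, 210.0]] [0.5373 0.1455]
   0.043630468312933574 -72.15418287239999
   0.06001135792490852 -159.5428517790624
   0.045247755012211496 107.32120216222557
(array([0.5417, 0.1477, 0.1223]), np.float64(0.0005528059485380995))
top [274 206]
```

```bash
python3 -m inch '[[[0,-1.9,3.6,0,0,0,0],[0,-1.9,3.6,0,0,0,0],[0,-1.9,3.6,0,0,0,0],[0,-1.9,3.6,0,0,0,0],[0,-1.9,3.6,0,0,0,0],[0,-1.9,3.6,0,0,0,0],[0,-1.9,3.6,0,0,0,0],[0,-1.9,3.6,0,0,0,0]]]'
python3 -m inch '[[[4.5,-0.6,2.0,0,0,0,7.1],[4.5,0,0,0,0,0,7.1],[4.5,0,0,0,0,0,7.1],[4.5,0,0,0,0,0,7.1],[4.5,0,0,0,0,0,7.1],[4.5,0,0,0,0,0,7.1],[4.5,0,0,0,0,0,0],[4.5,0,0,0,0,0,0]]]'
python3 - <<'E'
from red import *
m,a=snap("wrist","pics/w6.png");u=proj(m,[.487,-.239,.12]);print(u)
h=cv2.cvtColor(a,cv2.COLOR_RGB2HSV);k=cv2.inRange(h,(50,110,30),(80,255,255))
n,l,st,ce=cv2.connectedComponentsWithStats(k)
i=min([i for i in range(1,n) if st[i][4]>100],key=lambda i:np.linalg.norm(ce[i]-u))
p=cv2.approxPolyN(cv2.convexHull(np.argwhere(l==i)[:,::-1].astype(np.float32)),4)[0]
P=np.array([onz(m,q,.124) for q in p]);print(p.tolist());print(P.mean(0))
for j in range(3):d=P[j+1]-P[j];print(np.linalg.norm(d),np.degrees(np.arctan2(d[1],d[0])))
s=robot.read_state();M=R.from_rotvec(s["ee_rot"]).as_matrix();print(s["position"],M,s["qpos"])
E
```

```text
t: 9.88
position: [0.413, -0.1826, 0.316]
ee_rot: [-3.107, -0.462, 0.0]
ft_force: [1.0, 1.1, -0.0]
gripper_width: -0.0003
finger_force: 0.0
t: 10.55
position: [0.4139, -0.2016, 0.3159]
ee_rot: [-3.064, 0.692, 0.001]
ft_force: [0.4, -0.6, -0.2]
gripper_width: 0.0454
finger_force: 0.0
[322.1646  93.4745]
[[334.0, 110.0], [315.0, 110.0], [315.0, 78.0], [334.0, 78.0]]
[ 0.4854 -0.2406  0.124 ]
0.017852191453334765 64.54560917154612
0.028319631735122072 -25.64931360725118
0.01742458024146153 -115.45511142686247
[ 0.4138 -0.2015  0.3159] [[ 0.9032 -0.4292 -0.0006]
 [-0.4292 -0.9032  0.0005]
 [-0.0008 -0.0002 -1.    ]] [-0.6209 -0.1057  1.5464  0.      1.7017  1.3935]
```

View pics/w6.png

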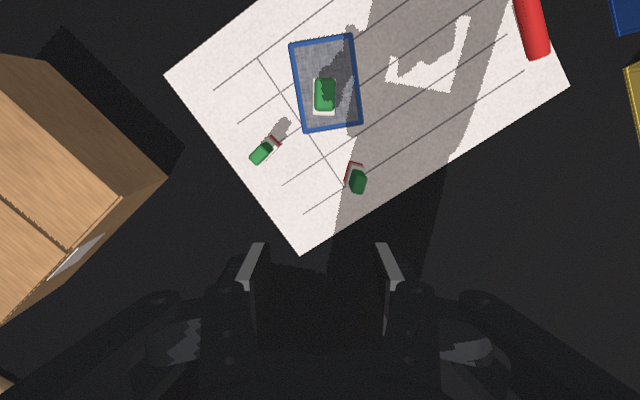

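```bash
python3 -m inch '[[[4.5,1.63,0.09,2.0,0,0,0],[4.5,1.63,0.09,2.0,0,0,0],[4.5,1.63,0.09,2.0,0,0,0],[4.5,1.63,0.09,2.0,0,0,0],[4.5,1.63,0.1,2.0,0,0,0],[4.5,0,0,2.0,0,0,0],[4.5,0,0,2.0,0,0,0],[4.5,0,0,2.0,0,0,0]]]'
python3 -m inch '[[[4.5,0,0,2.0,0,0,0],[4.5,0,0,2.0,0,0,0],[4.5,0,0,2.0,0,0,0],[4.5,0,0,1.4,0,0,0],[4.5,0,0,0,0,0,0],[4.5,0,0,0,0,0,0],[4.5,0,0,0,0,0,0],[4.5,0,0,0,0,0,0]]]'
python3 -m inch '[[[1,0,0,0,0,0,0],[1,0,0,0,0,0,0],[1,0,0,0,0,0,0],[1,0,0,0,0,0,0],[1,0,0,0,0,0,0],[1,0,0,0,0,0,0],[1,0,0,0,0,0,0],[1,0,0,0,0,0,0]]]' 60
```

```text
t: 11.27
position: [0.4852, -0.2409, 0.1549]
ee_rot: [-3.064, 0.692, 0.001]
ft_force: [-0.9, 0.3, 0.2]
gripper_width: 0.0451
finger_force: 0.0
t: 11.93
position: [0.4856, -0.2412, 0.0835]
ee_rot: [3.063, -0.697, 0.002]
ft_force: [0.2, 0.1, -0.1]
gripper_width: 0.045
finger_force: 0.0
t: 12.6
position: [0.4852, -0.241, 0.0824]
ee_rot: [3.063, -0.699, 0.001]
ft_force: [1.2, 0.1, 1.9]
gripper_width: 0.0196
finger_force: 59.9
```

```bash
python3 -m inch '[[[1,0,0,-1,0,0,0],[1,0,0,-2,0,0,0],[1,0,0,-3,0,0,0],[1,0,0,-3,0,0,0],[1,0,0,-3,0,0,-7.1],[1,0,0,-3,0,0,-7.1],[1,0,0,-2,0,0,-7.1],[1,0,0,0,0,0,-7.1]]]'
python3 -m inch '[[[1,0,0,0,0,0,-7.1],[1,0,0,0,0,0,-7.1],[1,1.66,-3.55,0,0,0,0],[1,1.66,-3.55,0,0,0,0],[1,1.66,-3.55,0,0,0,0],[1,1.66,-3.55,0,0,0,0],[1,1.66,-3.55,0,0,0,0],[1,1.66,-3.55,0,0,0,0]]]'
python3 -m inch '[[[1,1.66,-3.55,0,0,0,0],[1,1.66,-3.55,0,0,0,0],[1,1.66,-3.55,0,0,0,0],[1,0.8,-1.8,0,0,0,0],[1,0.8,-1.8,0,0,0,0],[1,0,0,1,0,0,0],[1,0,0,1,0,0,0],[1,0,0,0,0,0,0]]]'
python3 - <<'E'
from red import *
s=robot.read_state();M=R.from_rotvec(s["ee_rot"]).as_matrix();print(s["position"],M,np.degrees(np.arctan2(M[1,0],M[0,0])))
m,a=snap("wrist","pics/w7.png");m2,b=snap("scene","pics/s7.png")
u=proj(m2,[.54,.147,.16]).astype(int)
c=b[u[1]-50:u[1]+40,u[0]-60:u[0]+60]
cv2.imwrite("pics/c7.png",np.vstack([a[:300:,:,::-1],cv2.resize(c,(640,300),interpolation=cv2.INTER_CUBIC)[:300,:,::-1]]))
E
```

```text
t: 13.27
position: [0.4856, -0.2413, 0.2574]
ee_rot: [3.137, 0.084, 0.007]
ft_force: [0.6, -0.5, -1.6]
gripper_width: 0.0192
finger_force: 59.6
t: 13.93
position: [0.5178, -0.0063, 0.2528]
ee_rot: [-3.107, -0.461, 0.0]
ft_force: [0.6, -0.8, -1.0]
gripper_width: 0.0194
finger_force: 59.6
t: 14.6
position: [0.5389, 0.1468, 0.23]
ee_rot: [3.107, 0.462, -0.006]
ft_force: [-0.8, -0.3, -2.7]
gripper_width: 0.0195
finger_force: 59.6
[0.5389 0.1468 0.23  ] [[ 0.9568  0.2909 -0.0036]
 [ 0.2909 -0.9568 -0.0006]
 [-0.0036 -0.0004 -1.    ]] 16.909472053325345
```

View pics/c7.png

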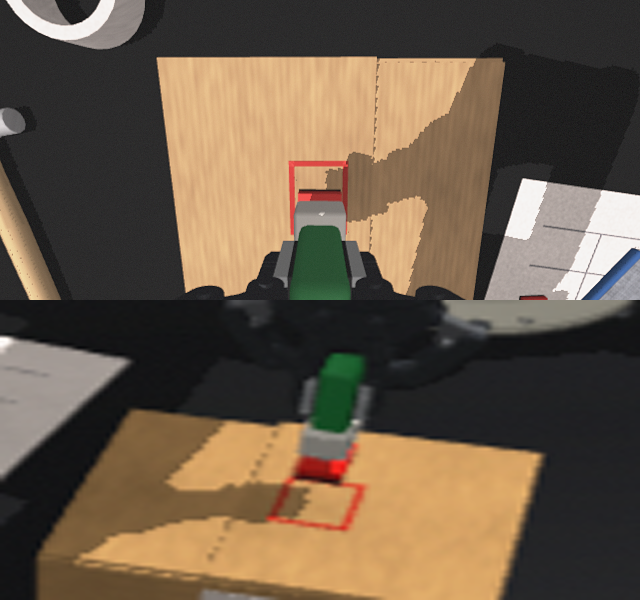

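```bash
python3 -m inch '[[[1,0,0,0.6,0,0,0],[1,0,0,0.8,0,0,0],[1,0,0,0.8,0,0,0],[1,0,0,0.8,0,0,0],[1,0,0,0.5,0,0,0],[1,0,0,0,0,0,0],[1,0,0,0,0,0,0],[1,0,0,0,0,0,0]]]'
python3 - <<'E'
from red import *
s=robot.read_state();M=R.from_rotvec(s["ee_rot"]).as_matrix();print(s["position"],s["ft_force"])
m,a=snap("wrist","pics/w8.png");m2,b=snap("scene","pics/s8.png")
h=cv2.cvtColor(a,cv2.COLOR_RGB2HSV);k=cv2.inRange(h,(0,120,60),(9,255,255))|cv2.inRange(h,(172,120,60),(180,255,255))
k[:120]=0;k[240:]=0;k[:,:260]=0;k[:,400:]=0
for r in range(130,240,3):
    c=np.flatnonzero(k[r]); 
    if len(c):
        g=np.split(c,np.flatnonzero(np.diff(c)>1)+1);print(r,[(x[0],x[-1]) for x in g])
print("expected face corners",[proj(m,s["position"]+M@np.array([x,y,.0704])).round(1) for x,y in((.02,-.013),(.02,.013))])
u=proj(m2,[.54,.147,.13]).astype(int)
c=b[u[1]-30:u[1]+30,u[0]-40:u[0]+40]
cv2.imwrite("pics/c8.png",np.vstack([cv2.resize(a[120:240,220:420],(500,300))[:,:,::-1],cv2.resize(c,(500,300),interpolation=cv2.INTER_CUBIC)[:,:,::-1]]))
E
```

```text
t: 15.37
position: [0.54, 0.1474, 0.1976]
ee_rot: [-3.107, -0.462, -0.001]
ft_force: [-0.1, -0.7, -1.1]
gripper_width: 0.0191
finger_force: 59.7
[0.54   0.1474 0.1976] [-0.1316 -0.7267 -1.0879]
172 [(np.int64(284), np.int64(352))]
175 [(np.int64(284), np.int64(352))]
178 [(np.int64(284), np.int64(290)), (np.int64(346), np.int64(352))]
181 [(np.int64(285), np.int64(290)), (np.int64(346), np.int64(352))]
184 [(np.int64(285), np.int64(290)), (np.int64(346), np.int64(352))]
187 [(np.int64(285), np.int64(290)), (np.int64(346), np.int64(352))]
190 [(np.int64(285), np.int64(290)), (np.int64(346), np.int64(351))]
193 [(np.int64(285), np.int64(291)), (np.int64(298), np.int64(341)), (np.int64(346), np.int64(351))]
196 [(np.int64(285), np.int64(291)), (np.int64(298), np.int64(341)), (np.int64(346), np.int64(351))]
199 [(np.int64(285), np.int64(291)), (np.int64(298), np.int64(341)), (np.int64(346), np.int64(351))]
202 [(np.int64(285), np.int64(291)), (np.int64(346), np.int64(351))]
205 [(np.int64(285), np.int64(291)), (np.int64(346), np.int64(351))]
208 [(np.int64(285), np.int64(291)), (np.int64(345), np.int64(351))]
211 [(np.int64(285), np.int64(291)), (np.int64(346), np.int64(351))]
214 [(np.int64(286), np.int64(291)), (np.int64(346), np.int64(351))]
217 [(np.int64(286), np.int64(291)), (np.int64(347), np.int64(351))]
220 [(np.int64(286), np.int64(291)), (np.int64(346), np.int64(351))]
223 [(np.int64(286), np.int64(291)), (np.int64(346), np.int64(351))]
226 [(np.int64(286), np.int64(291)), (np.int64(346), np.int64(351))]
229 [(np.int64(286), np.int64(291)), (np.int64(346), np.int64(351))]
232 [(np.int64(286), np.int64(292)), (np.int64(346), np.int64(350))]
235 [(np.int64(286), np.int64(292)), (np.int64(346), np.int64(350))]
238 [(np.int64(286), np.int64(292)), (np.int64(346), np.int64(350))]
expected face corners [array([297.6, 188.7]), array([339. , 188.7])]
```

Run:
```python
from red import *
m=vision.camera_model("wrist");a=cv2.imread("pics/w8.png");s=robot.read_state();p=s["position"];M=R.from_rotvec(s["ee_rot"]).as_matrix()
for r in range(166,206):print(r,a[r,310:330].mean(0).round(),end=" ")
f=lambda c,r,z:(M.T@(onz(m,(c,r),z)-p))[:2]*1000
print("\nframe far inner",f(287.5,177.5,.118),f(349,177.5,.118),"outer",f(318,170.5,.118))
for r in(186,188,190):print(r,f(298,r,p[2]-.0704),f(341,r,p[2]-.0704))
print("frame side direction",f(287.5,178,.118)-f(289,238,.118),f(349,178,.118)-f(348.3,238,.118))
```

```text
166 [118. 161. 206.] 167 [118. 161. 205.] 168 [118. 161. 205.] 169 [120. 164. 206.] 170 [106. 143. 198.] 171 [ 64.  72. 192.] 172 [ 62.  65. 205.] 173 [ 62.  66. 202.] 174 [ 62.  67. 202.] 175 [ 61.  64. 200.] 176 [ 69.  81. 196.] 177 [ 96. 128. 195.] 178 [114. 156. 194.] 179 [112. 154. 195.] 180 [111. 151. 193.] 181 [105. 143. 182.] 182 [ 95. 128. 163.] 183 [ 82. 110. 140.] 184 [ 74.  99. 126.] 185 [ 71.  95. 120.] 186 [ 72.  96. 121.] 187 [ 73.  97. 122.] 188 [ 68.  91. 114.] 189 [49. 63. 75.] 190 [26. 26. 42.] 191 [31. 32. 87.] 192 [ 34.  36. 110.] 193 [ 36.  38. 119.] 194 [ 44.  45. 141.] 195 [ 46.  48. 150.] 196 [ 47.  49. 153.] 197 [ 45.  47. 149.] 198 [ 46.  48. 149.] 199 [ 43.  45. 150.] 200 [ 63.  66. 142.] 201 [ 95.  99. 117.] 202 [107. 111. 113.] 203 [106. 110. 113.] 204 [105. 109. 114.] 205 [106. 110. 114.] 
frame far inner [ 25.2369 -20.0858] [25.2441 19.9279] outer [29.848 -0.238]
186 [ 21.6933 -12.7438] [21.6981 14.2016]
188 [ 20.4074 -12.7651] [20.4122 14.224 ]
190 [ 19.1174 -12.7866] [19.1221 14.2464]
frame side direction [41.7633  0.0151] [41.7638 -0.5105]
```

```bash
python3 -m inch '[[[1,0.07,-0.08,0.3,0,0,0],[1,0,0,0.3,0,0,0],[1,0,0,0.3,0,0,0],[1,0,0,0.2,0,0,0],[1,0,0,0.1,0,0,0],[1,0,0,0,0,0,0],[1,0,0,0,0,0,0],[1,0,0,0,0,0,0]]]'
python3 -c "
from h import *
for i in range(1):
  s=robot.read_state();print(s['position'],s['ft_force'])"
```

```text
t: 16.13
position: [0.5404, 0.1483, 0.1856]
ee_rot: [-3.107, -0.462, -0.001]
ft_force: [-0.4, 1.3, 4.4]
gripper_width: 0.0191
finger_force: 60.5
[0.54042626 0.14833196 0.18558524] [-0.43729243  1.32116019  4.43912886]
```

```bash
python3 -m inch '[[[1,0,0,0.1,0,0,0],[1,0,0,0.1,0,0,0],[1,0,0,0.1,0,0,0],[1,0,0,0.03,0,0,0],[1,0,0,0,0,0,0],[1,0,0,0,0,0,0],[1,0,0,0,0,0,0],[1,0,0,0,0,0,0]]]'
python3 - <<'E'
from red import *
F=[];
m,a=snap("wrist","pics/w9.png");m2,b=snap("scene","pics/s9.png")
for i in range(6):
    F.append(robot.read_state()["ft_force"][2]);vision.read_camera("top")
s=robot.read_state();M=R.from_rotvec(s["ee_rot"]).as_matrix();p=s["position"];print(p,np.round(F,2),M[:,2])
u=proj(m2,[.54,.147,.13]).astype(int)
c=b[u[1]-35:u[1]+25,u[0]-40:u[0]+40]
cv2.imwrite("pics/c9.png",np.vstack([cv2.resize(a[120:240,220:420],(500,300))[:,:,::-1],cv2.resize(c,(500,300),interpolation=cv2.INTER_CUBIC)[:,:,::-1]]))
for r in range(160,250):print(r,a[r,312:326,:].mean(0).round().astype(int).tolist(),end=" ")
E
```

```text
t: 16.8
position: [0.5405, 0.1483, 0.1824]
ee_rot: [-3.107, -0.462, -0.001]
ft_force: [-1.9, 1.0, 7.9]
gripper_width: 0.0191
finger_force: 60.8
[0.5405 0.1484 0.1824] [7.79 5.93 7.3  7.1  7.98 7.21] [ 0.0005  0.0003 -1.    ]
160 [196, 154, 113] 161 [197, 154, 113] 162 [196, 154, 113] 163 [197, 154, 113] 164 [197, 154, 113] 165 [197, 155, 113] 166 [197, 155, 113] 167 [197, 154, 113] 168 [196, 154, 113] 169 [197, 155, 113] 170 [197, 155, 113] 171 [197, 154, 113] 172 [198, 155, 113] 173 [192, 151, 111] 174 [178, 141, 103] 175 [163, 128, 94] 176 [141, 86, 66] 177 [148, 46, 44] 178 [145, 49, 46] 179 [154, 52, 49] 180 [162, 54, 50] 181 [161, 52, 50] 182 [160, 67, 57] 183 [157, 104, 78] 184 [154, 124, 90] 185 [155, 123, 90] 186 [153, 121, 89] 187 [149, 118, 87] 188 [143, 113, 84] 189 [125, 99, 74] 190 [125, 99, 73] 191 [101, 80, 61] 192 [35, 35, 31] 193 [56, 26, 26] 194 [96, 32, 30] 195 [104, 34, 32] 196 [116, 36, 35] 197 [139, 43, 42] 198 [139, 43, 41] 199 [139, 42, 40] 200 [132, 59, 56] 201 [114, 91, 88] 202 [108, 106, 102] 203 [108, 105, 101] 204 [108, 104, 101] 205 [109, 105, 101] 206 [109, 104, 101] 207 [109, 105, 101] 208 [110, 106, 101] 209 [109, 106, 101] 210 [109, 105, 101] 211 [110, 106, 102] 212 [115, 110, 106] 213 [122, 117, 113] 214 [130, 124, 120] 215 [136, 131, 127] 216 [143, 138, 132] 217 [145, 140, 134] 218 [145, 139, 134] 219 [145, 139, 133] 220 [145, 140, 134] 221 [145, 139, 134] 222 [145, 139, 134] 223 [146, 140, 135] 224 [139, 135, 129] 225 [100, 108, 96] 226 [31, 66, 40] 227 [36, 69, 43] 228 [36, 70, 44] 229 [37, 70, 45] 230 [37, 70, 44] 231 [36, 70, 43] 232 [38, 70, 44] 233 [37, 70, 44] 234 [38, 71, 45] 235 [37, 70, 44] 236 [37, 70, 44] 237 [38, 71, 45] 238 [36, 70, 44] 239 [37, 70, 44] 240 [37, 70, 44] 241 [38, 70, 45] 242 [37, 70, 44] 243 [37, 70, 45] 244 [38, 70, 45] 245 [37, 70, 45] 246 [38, 70, 45] 247 [37, 71, 44] 248 [37, 70, 44] 249 [38, 71, 45]
```

View pics/c9.png

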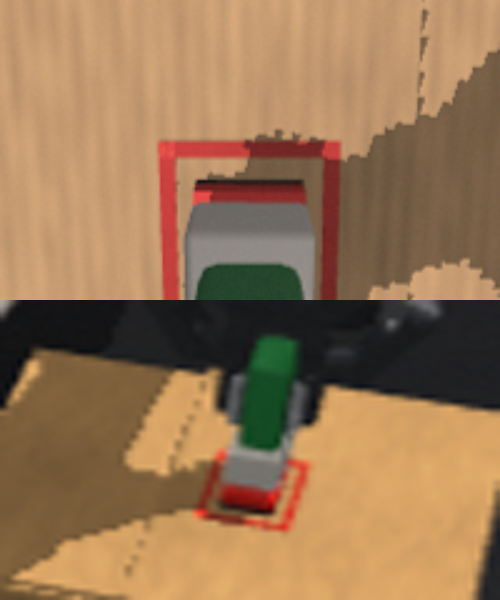

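The stamp sits centred in the red frame and upright. The foot is about 6 mm in, which both the force (about 8 N) and the tool height show.

```bash
python3 -c "
from bench import robot
print(robot.sign_off())"
```

```text
the job is handed in; nothing more can be done
None
```

I folded the inner flap down, then the outer flap over it. The stamp is still gripped and pressed upright, centred in the red frame, with its foot about 6 mm in, and the job was handed in at about 17 s.

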